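Undo a regulator's turret bolt with the ratchet and put the ratchet away in its foam

TASK

The ratchet standing on the turret bolt of the diving regulator in the vise is still set for tightening: flip its direction lever across to the loosening side, then swing the handle anticlockwise (seen from above) until the bolt has come undone by at least a sixth of a turn, without tightening it any further. Then lift the ratchet off and lay it fully home and level in the ratchet-shaped cutout of the foam tool tray, socket down in its pocket, and let go of it. Leave the other things on the table where they are.

Things in the scene. Friction and masses are not known exactly. Their poses are not given: they have to be found in the camera images.
- ratchet: Bright steel socket ratchet, loose, about 0.36 kg, 214 mm long; starts with its socket fully down over the bolt, the handle hanging 3 to 4 degrees low (play in the socket). Origin on the drive axis at mid-height; x runs along the handle to its end, z up, away from the socket. Head 35 mm round, 16 mm thick (z -8 to +8 mm). Centre of mass at x = 39 mm, z = -1 mm.
- ratchet_grip (a point): Point on the ratchet's handle at x = 92 mm, y = 0, z = 0 of its frame, a good place to grasp. The handle is a straight flat-sided bar 22 mm wide (y) and 18 mm thick (z), from x = 75 to 197 mm; nearer the head is a neck 14 mm wide (x = 48 to 75 mm).
- lever (a joint): Angle of the ratchet's direction lever (rad), -0.5 to 0.5, positive anticlockwise from above; friction keeps it where it is left. About -0.4 (start) = tightening, above +0.3 = loosening. It pivots on top of the head at x = 30 mm of the ratchet and points to the nose (-x), so its tip goes from the ratchet's +y side to its -y side when flipped to loosening. 2.5 to 4 N at the tab moves it.
- lever_tip (a point): Centre of the upright thumb tab at the free end of the direction lever, 20 mm from its pivot. The dark steel tab is 6 mm wide, 6 mm long and stands over the top of the head, from z = 9.5 to 18.5 mm of the ratchet frame (this point: 14 mm). At the start about 8 mm to the +y side of the ratchet's long axis; in the loosening position as far to the -y side.
- bolt (a joint): Turn of the bolt (rad): 0 at the start (tight), grows when loosened (anticlockwise from above), below 0 if tightened. Resists with 0.5 N m, stays where left. The ratchet drives it one way and clicks freely back the other: set to tightening it drives clockwise, set to loosening anticlockwise, after up to 25 degrees of idle travel (20 teeth, play).
- bolt_head (a point): Centre of the top of the bolt's 17 mm hexagon head, 14 mm high, inside the socket at the start (about z = 0.125). The bolt's axis is vertical and passes through this point.
- socket_mouth (a point): Centre of the open lower end of the ratchet's socket, at z = -38 mm of the ratchet; 14 mm below bolt_head when fully down on the bolt. The socket is 25 mm round and turns in the head. Raising the ratchet straight up by 20 mm clears the bolt.
- vise: Grey machine vise fixed to the table, holding the bright steel first stage of the regulator upright. Origin on the table straight under the bolt's axis. It reaches from x = -165 to +61 mm of its frame (clamping screw at -x), 128 mm wide, jaws 77 mm high; the round turret above them reaches z = 111 mm, 33 mm in radius over its port plugs.
- tray: Black tool tray fixed to the table, 270 mm (x) by 220 mm (y), rim 60 mm high, with a dark foam insert whose top is 56 mm above the table. Origin at the centre of its underside. The empty ratchet-shaped cutout runs along x in the middle, handle end to -x. An extension bar (y = -75 mm) and a row of sockets (y = 75 mm, tops 64 mm high) lie in the foam beside it.
- cutout (a point): Where the ratchet's origin lies when stowed: x = 75 mm, y = 0, 52 mm above the table in the tray's frame; axes as the tray's. The stowed ratchet's x axis points along the tray's -x. Groove 28 mm wide (23 at the neck) and head pocket 41 mm, both 12 mm deep; below the head a 34 mm pocket for the socket, down to 10 mm above the table.
- finger_notch (a point): Where ratchet_grip lies when the ratchet is stowed: x = -17 mm, y = 0, 52 mm above the table in the tray's frame. Around it the foam has a finger notch, 80 mm wide (y -40 to +40 mm), from x = -44 to +10 mm, down to 30 mm above the table.
- mask_white: White diving mask lying lenses up, 180 by 100 mm, 56 mm high. A bystander.
- mask_black: Black diving mask lying lenses up, 180 by 100 mm, 56 mm high. A bystander.
- second_stage: Round black second stage of a regulator, 68 mm across, 110 mm long with its mouthpiece, 45 mm high. A bystander.
- wrench: Steel combination wrench lying flat, 168 mm long. A bystander.
- screwdriver: Screwdriver lying flat, 190 mm long. A bystander.
- oring_tin: Low round tin, 64 mm across, 28 mm high. A bystander.
- mug: White mug, 80 mm across, 92 mm high. A bystander.
Mind the look-alikes: they are no part of the job. What is shaped like the vise but orange is not meant.

How it is judged:
On the way, in this order (a step that is already met when the one before it is completed fails the run):
1. the direction lever stands on the loosening side, the bolt still tight (value of joint lever above 0.3 rad and value of joint bolt below 0.2 rad), for 0.2 s.
2. the bolt is undone by a sixth of a turn with the ratchet's socket still on it (value of joint bolt above 1 rad and z of socket_mouth in the frame of bolt_head below -0.006 m and horizontal distance between socket_mouth and bolt_head below 0.006 m), for 0.1 s.
At the end, for the whole second after the job is handed in: The bolt has been loosened by at least 1.0 rad and the ratchet lies at rest in the tray's cutout, handle end towards the tray's -x: its origin within 8 mm along and 7 mm across of the cutout point, and both ends fully down (within 4 mm of the stowed height) (value of joint bolt above 1 rad and x of ratchet in the frame of cutout between -0.008 and 0.008 m and y of ratchet in the frame of cutout between -0.007 and 0.007 m and z of ratchet in the frame of cutout between -0.005 and 0.004 m and x of ratchet_grip in the frame of cutout between -0.1 and -0.084 m and y of ratchet_grip in the frame of cutout between -0.007 and 0.007 m and z of ratchet_grip in the frame of cutout between -0.005 and 0.004 m and linear speed of ratchet below 0.02 m/s and angular speed of ratchet below 0.1 rad/s); the robot touches nothing.
It fails at once if the bolt is tightened further (by more than 0.15 rad) (value of joint bolt below -0.15 rad).
It fails at once if a bystander is shifted by more than 30 mm (distance of any of mask_white, mask_black, second_stage, wrench, screwdriver, oring_tin, mug from where it was at the start of the episode above 0.03 m).
It also fails if it takes over 56 s, if anything falls off the work surface, if the arm or the gripper's body presses on something with over 40 N, if the wrist force passes 120 N, or if a joint passes its speed limit or range.

ROBOT

A 7-joint arm with a two-finger parallel gripper is mounted at the origin on the work surface. World frame = base frame: x ahead of the robot, y to its left, z up, the work surface at z = 0. Lengths are in m, angles in rad, forces in N, time in s.
With the tool pointing down it reaches from about 0.4 to 0.875 m from the base axis. Payload 19.3 kg.
Tool frame: the origin (TCP) lies midway between the tips of the shut fingers; the grasp point (between the pads) lies 19 mm behind it; z points along the fingers, y is the line along which they close (so a half turn about z gives the same grasp; the last joint's range is limited). The gripper opens to 85 mm and grips with 20 to 120 N. Pads are 22 mm wide; open, the fingers measure 114 mm over their backs; the gripper's body (76 mm by 85 mm) begins 54 mm behind the grasp point. The pads swing forward as they close: fully open they stand 13 mm farther back than shut.
Start: joints at [1.255, 0.521, -0.036, 1.599, 0.021, 1.021, -0.113], TCP at [0.152, -0.606, 0.231] pointing down, gripper open.
Joint ranges: [-2.91, 2.91], [-0.3, 2.13], [-1.5, 1.42], [0.17, 2.43], [-1.26, 4.41], [0.16, 1.93], [-2.52, 2.52]. Speed limits (rad/s): [1.89, 1.89, 2.39, 2.39, 3.01, 3.01, 3.01].

INTERFACE

Orientations are given as [roll, pitch, yaw] about the fixed x, y, z axes, in that order (R = Rz(yaw) Ry(pitch) Rx(roll)).
In Python, from workcell import * gives the robot as it stands. The module is installed in compiled form; this text tells all that it offers.
- The arm moves only by the tool play_rows, never from a script. Its argument "deltas" is a list of rows, each a list of 7 numbers: the shift along the tool's x, y, z in units of 500 mm (1.0 is 500 mm), then the turn, a rotation vector about the tool's x, y, z in units of 120 degrees (1.0 is 120 degrees), then the closure, from 0 (fully open) to 1 (shut). A call has 1 to 10 rows; each row is the pose to reach, as a shift and turn from the pose commanded when the call began, along the tool's axes at that moment; what a row does not reach only later rows make up. A row lasts 1/10 s, in which the tool goes at most 50 mm and 8.59 degrees, less where a joint would pass 70% of its speed; a pose out of reach is approached as far as the arm can. A call with a number of a shift or a turn outside -1 to 1 is refused whole. A call with a gripper value outside its range is refused whole. The fingers move at their own pace and stop on an object; "newtons" is the grip in N (left out, the last holds). Time passes only in rows, so rows that repeat a pose let the fingers close. It gives the time, the measured TCP pose, the force, the opening and the grip force at its end, in the units of the state.
- observe(): the state, without advancing time (a new reading comes with each control period).
- grab_frame(name): name is "scene" or "top" or "wrist"; returns the picture (400x640x3 uint8, red, green, blue); there is no depth.
- get_calibration(name): a dict with "fovy" (degrees; the focal length in pixels is half the picture's height over the tangent of half this angle, whatever the lens; pixels are square), "cx", "cy" (the principal point, pixels), "xyz" and "rotation" of the camera in the world. Camera axes: x right, y down, z forward; pixel columns grow to the right and rows downward; lengths in m; the calibration is good to about 2 mm. A picture is of the moment at which its call begins: read the wrist's pose just before it. get_calibration takes no time and is no camera call; for the wrist camera it gives the pose at the moment of the call.
- job_done(): hands the job in; it is judged then, once.
The state is a dict: "clock": time; "qpos": joint angles; "qd": joint speeds; "joint_efforts": joint torques, N m; "position": TCP position; "tool_rot": TCP orientation; "force": force on the tool from outside, world axes, zero at the start; "moment": the same for the moment, N m; "grip_width": finger opening in m; "finger_force": force on a finger pad.
Only numpy, scipy, OpenCV 4.12 (cv2) and the standard library are available. Lean on these libraries where they do the work, as an engineer would, in place of code of your own. Each camera call takes 0.05 s, during which the arm holds its last target. There are 200 camera calls.

## Working session

There is one attempt and no reset: what is moved stays moved. The work goes in short steps, Python scripts to look and compute and a tool call to move; the robot and the scene stay as the last step left them, time stands still between calls to the robot, and variables do not carry over. Pictures are saved under pics/ and viewed, at most 10 in all, crops included, and the job is handed in when it is done.

Besides the shell and the picture viewer there is one more tool, called after "Emit:" as name(argument=value, ...), one argument or row to a line, values as JSON. play_rows: Moves the arm, as the interface text tells. Its arguments: {"type":"object","properties":{"deltas":{"type":"array"},"newtons":{"type":"number"}},"required":["deltas"]}

```bash
mkdir -p pics; python3 - <<'E'
from workcell import *
import cv2
s=observe(); print(s)
for n in("scene","top"):
    im=grab_frame(n); cv2.imwrite(f"pics/{n}0.png",im[:,:,::-1]); print(n,get_calibration(n))
print(get_calibration("wrist"))
E
```

```text
{'clock': 0.0, 'qpos': array([ 1.25482618,  0.52202091, -0.03630544,  1.60000013,  0.02119909,
        1.02109145, -0.11280521]), 'qd': array([ 6.00731629e-05, -8.23458139e-04,  1.38980956e-03,  1.80840882e-03,
        2.35407163e-04, -8.57230032e-04, -1.78459636e-03]), 'joint_efforts': array([ 8.60503656e-05, -9.27090669e+01,  1.98088892e+00, -3.69937885e+01,
        1.80558505e-02,  7.92045059e-03,  9.21597825e-05]), 'position': array([ 0.15193558, -0.60590705,  0.2307245 ]), 'tool_rot': array([-3.14046135e+00,  9.08912085e-05,  2.45735356e-01]), 'force': array([ 0.31698703,  0.36710609, -0.37545   ]), 'moment': array([ 0.0462659 ,  0.00957528, -0.07322891]), 'finger_force': 0.0, 'grip_width': 0.08544370666716102}
scene {'fovy': 42.037973715530555, 'cx': 313.51457426920626, 'cy': 196.13612089730802, 'xyz': array([ 0.98190544, -0.45063253,  1.16116825]), 'rotation': array([-2.55308537,  0.00349062,  0.74895165])}
top {'fovy': 55.67756365194894, 'cx': 314.20494481095557, 'cy': 196.1025638800191, 'xyz': array([0.30797637, 0.05854641, 1.21100144]), 'rotation': array([-2.98386132, -0.01008469, -1.54572175])}
{'fovy': 70.75778345505027, 'cx': 321.45304710891855, 'cy': 197.9779504393613, 'xyz': array([ 0.22149555, -0.5886117 ,  0.37237717]), 'rotation': array([ 2.85893234e+00,  1.37939287e-03, -1.32490384e+00])}
```

View pics/scene0.png

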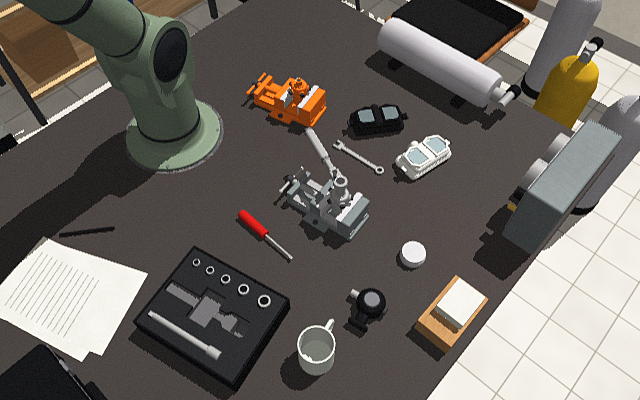

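View pics/top0.png

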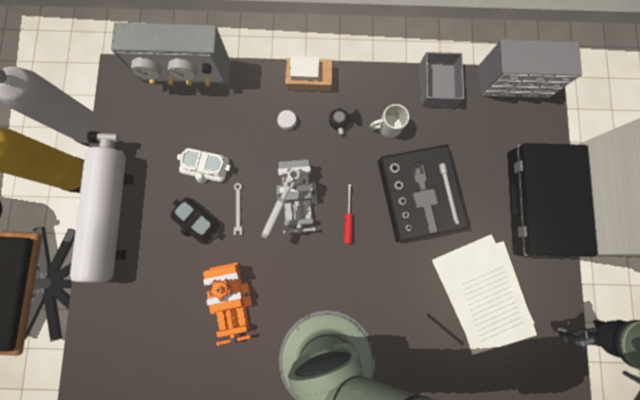

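The grey vise (top image ~(296,195), scene ~(330,205)) carries the bright ratchet. The orange vise (top (228,300), scene (288,98)) is the decoy. The tray is at top (424,193) and scene (212,315). I'll confirm this in an enlarged composite crop.

```bash
cat > h.py <<'E'
import numpy as np, cv2
from scipy.spatial.transform import Rotation as R
from scipy.optimize import least_squares
from workcell import *
def rot(r): return R.from_euler('xyz',r).as_matrix()
def ray(c,p):
    f=200/np.tan(np.radians(c['fovy'])/2)
    d=rot(c['rotation'])@np.array([(p[0]-c['cx'])/f,(p[1]-c['cy'])/f,1])
    return np.array(c['xyz']),d/np.linalg.norm(d)
def proj(c,X):
    f=200/np.tan(np.radians(c['fovy'])/2)
    q=(np.atleast_2d(X)-c['xyz'])@rot(c['rotation']); return np.c_[f*q[:,0]/q[:,2]+c['cx'],f*q[:,1]/q[:,2]+c['cy']]
def onz(c,p,z):
    o,d=ray(c,p); return o+d*(z-o[2])/d[2]
def tri(obs):
    A=0;b=0;L=[]
    for c,p in obs:
        o,d=ray(c,p); P=np.eye(3)-np.outer(d,d); A=A+P; b=b+P@o; L.append((o,d))
    X=np.linalg.solve(A,b); return X,[np.linalg.norm(np.cross(X-o,d)) for o,d in L]
def tool(): 
    s=observe(); return np.array(s['position']),rot(s['tool_rot'])
def delta(pos,Rm):  # row units from the measured pose
    p,T=tool(); return np.r_[T.T@(np.array(pos)-p)/0.5, R.from_matrix(T.T@Rm).as_rotvec(degrees=True)/120]
def down(yaw): # tool down; tool x at yaw
    return rot([np.pi,0,yaw])
E
python3 - <<'E'
import cv2,numpy as np
s=cv2.imread('pics/scene0.png');t=cv2.imread('pics/top0.png')
def cr(i,x,y,w,h,k):return cv2.resize(i[y:y+h,x:x+w],None,fx=k,fy=k,interpolation=cv2.INTER_CUBIC)
a=cr(s,275,120,100,125,4);b=cr(t,255,150,75,100,4)  #400x500, 300x400
o=np.zeros((500,700,3),np.uint8);o[:500,:400]=a;o[:400,400:]=b
cv2.imwrite('pics/c1.png',o)
a=cr(s,130,240,165,150,2.4);b=cr(t,370,140,105,110,3.6)
o=np.zeros((400,790,3),np.uint8);o[:a.shape[0],:a.shape[1]]=a;o[:b.shape[0],400:400+b.shape[1]]=b
cv2.imwrite('pics/c2.png',o)
E
```

```text
(no output)
```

View pics/c1.png

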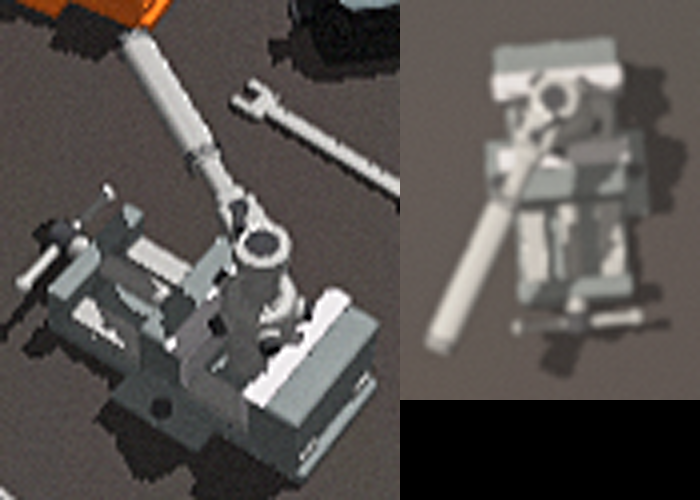

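View pics/c2.png

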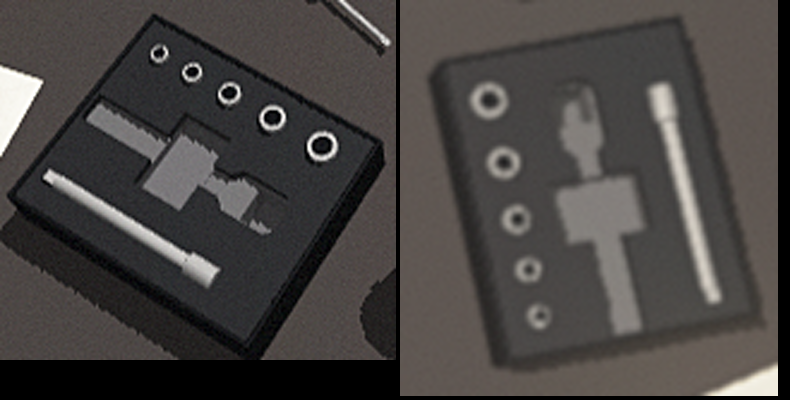

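The crops confirm it. The ratchet is on the grey vise, with its head at top (293,174) and scene (341,181) and its handle end at top (265,235) and scene (309,129). The tray cutout has its head pocket at the far end, top ~(531,168) in full-image scale, with the sockets on the left (+y).

```bash
python3 - <<'E'
from h import *
S=get_calibration("scene");T=get_calibration("top")
for n,a,b in [("head",(341.3,180.8),(293.25,174.25)),("end",(308.8,129.0),(265,235.5))]:
    X,e=tri([(S,a),(T,b)]);print(n,X.round(4),np.round(e,4))
t=lambda x,y:((x-400)/3.6+370,y/3.6+140)
s=lambda x,y:(x/2.4+130,y/2.4+240)
pt=[t(432,68),t(682,17),t(760,318),t(497,368)]
ps=[s(383,150),s(245,358),s(8,200),s(153,14)]
for a,b in zip(pt,ps): print(onz(T,a,.06).round(4))
# sockets: tops .064, scene/top
for a,b in [((490,100),(322,146)),((539,316),(159,53))]:
    X,e=tri([(T,t(*a)),(S,s(*b))]);print("sock",X.round(4),np.round(e,4))
E
```

```text
head [0.5391 0.1148 0.1534] [0.0018 0.0018]
end [0.3637 0.1889 0.1401] [0.0017 0.0017]
[ 0.6147 -0.148   0.06  ]
[ 0.6668 -0.3677  0.06  ]
[ 0.4045 -0.4259  0.06  ]
[ 0.3567 -0.2023  0.06  ]
sock [ 0.5885 -0.1977  0.0588] [0.0012 0.0012]
sock [ 0.4019 -0.2383  0.0579] [0.0006 0.0006]
```

```bash
python3 - <<'E'
from h import *
print(delta([0.45,-0.29,0.29],down(np.radians(12.3))).round(4))
E
```

```text
[ 7.318e-01 -4.680e-01 -1.180e-01 -5.000e-04  0.000e+00  1.490e-02]
```

Emit:
play_rows(
  deltas=[
    [0.05,-0.03,-0.04,0,0,0,0],
    [0.13,-0.08,-0.08,0,0,0,0],
    [0.21,-0.13,-0.118,0,0,0,0],
    [0.29,-0.18,-0.118,0,0,0,0],
    [0.37,-0.23,-0.118,0,0,0,0],
    [0.45,-0.285,-0.118,0,0,0,0],
    [0.53,-0.34,-0.118,0,0,0.01,0],
    [0.61,-0.39,-0.118,0,0,0.015,0],
    [0.69,-0.44,-0.118,0,0,0.015,0],
    [0.73,-0.468,-0.118,0,0,0.015,0],
  ],
)

```text
clock: 1.1
position: [0.4515, -0.287, 0.2902]
tool_rot: [-3.141, -0.001, 0.218]
force: [-1.1, -0.6, 0.1]
grip_width: 0.0856
finger_force: 0.0
```

```bash
python3 - <<'E'
from h import *
s=observe();print(s['clock'],s['qpos'].round(3),s['position'].round(4),s['tool_rot'].round(3))
c=get_calibration('wrist');im=grab_frame('wrist');cv2.imwrite('pics/w1.png',im[:,:,::-1]);np.save('w1.npy',c,allow_pickle=True);print(c)
# overlay predicted tray outline from estimate
x0=np.array([.5107,-.286,0]);Rz=rot([0,0,np.radians(12.3)])
P=lambda x,y,z:proj(c,x0+Rz@np.array([x,y,z]))[0].round(1)
print([P(a,b,.06) for a,b in [(.135,.11),(.135,-.11),(-.135,-.11),(-.135,.11)]],P(.075,0,.056),P(.010,.04,.056),P(-.044,-.04,.056))
E
```

```text
1.1 [ 0.606  0.322 -0.193  1.758  0.068  1.069 -0.963] [ 0.4515 -0.287   0.2902] [-3.141e+00 -1.000e-03  2.180e-01]
{'fovy': 70.75778345505027, 'cx': 321.45304710891855, 'cy': 197.9779504393613, 'xyz': array([ 0.5214184 , -0.27157005,  0.43180108]), 'rotation': array([ 2.85968915e+00,  1.27595562e-03, -1.35263023e+00])}
[array([236.7,   6. ]), array([428.4,   6.6]), array([407.5, 226. ]), array([252. , 225.5])] [331.7  64. ] [299.9 119.2] [360.4 161.3]
```

View pics/w1.png

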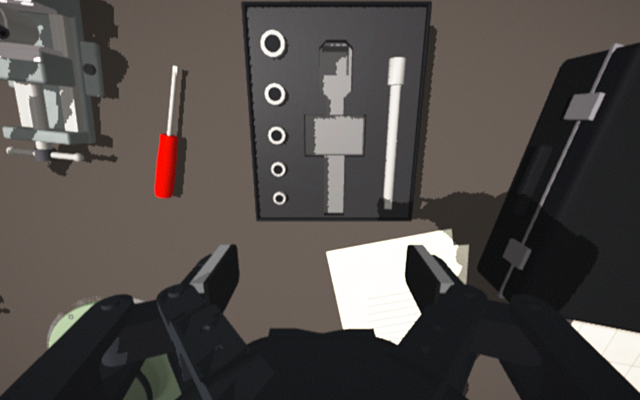

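The wrist image shows the tray rim corners at (243,3), (431,2), (411,220) and (258,219). The finger notch is at (305–366, 113–157), the groove runs along column ~335, and the head pocket is at ~(336,60). I'll fit the tray pose from this and plan the move over the ratchet head.

```bash
python3 - <<'E'
from h import *
c=np.load('w1.npy',allow_pickle=True).item();T=get_calibration('top')
L=[(.135,.11,.06),(.135,-.11,.06),(-.135,-.11,.06),(-.135,.11,.06),(.01,.04,.056),(.01,-.04,.056),(-.044,-.04,.056),(-.044,.04,.056)]
w=[(243,3),(431,2),(411,220),(258,219),(305,113),(366,113),(366,157),(305,157)]
t=[((x-400)/3.6+370,y/3.6+140) for x,y in[(432,68),(682,17),(760,318),(497,368)]]
L=np.array(L)
def P(v,L): return np.array([v[0],v[1],0])+L@rot([0,0,v[2]]).T
def f(v,both): 
    r=(proj(c,P(v,L))-w).ravel()
    if both: r=np.r_[r,((proj(T,P(v,L[:4]))-t)*2).ravel()]
    return r
for b in(0,1):
    s=least_squares(f,[.51,-.29,.21],args=(b,));print(s.x.round(4),s.fun.round(1))
print(delta([0.50,0.12,0.30],down(np.radians(-23))).round(4))
E
```

```text
[ 0.5178 -0.2905  0.2201] [-2.2 -2.4  2.5 -2.   1.6  1.7 -1.5  2.9 -0.6  1.5  0.9  1.4 -0.8 -0.3
  0.1 -0.2]
[ 0.5162 -0.2893  0.2181] [-3.1 -1.3  1.3 -0.4  0.3  2.7 -2.7  3.6 -1.7  2.5 -0.3  2.6 -2.   0.7
 -1.   0.7  3.  -5.8 -0.2 -3.1 -0.  -2.4  5.8 -2.4]
[ 2.686e-01 -7.696e-01 -1.810e-02 -1.000e-03 -4.000e-04  2.971e-01]
```

Emit:
play_rows(
  deltas=[
    [0.02,-0.05,-0.018,0,0,0.03,0],
    [0.05,-0.13,-0.018,0,0,0.06,0],
    [0.08,-0.22,-0.018,0,0,0.1,0],
    [0.11,-0.31,-0.018,0,0,0.135,0],
    [0.14,-0.4,-0.018,0,0,0.17,0],
    [0.17,-0.49,-0.018,0,0,0.205,0],
    [0.2,-0.58,-0.018,0,0,0.24,0],
    [0.23,-0.66,-0.018,0,0,0.27,0],
    [0.26,-0.73,-0.018,0,0,0.29,0],
    [0.268,-0.77,-0.018,0,0,0.297,0],
  ],
)

```text
clock: 2.15
position: [0.4983, 0.1172, 0.2991]
tool_rot: [-3.141, 0.001, -0.407]
force: [0.2, -0.5, -0.1]
grip_width: 0.0854
finger_force: 0.0
```

```bash
python3 - <<'E'
from h import *
s=observe();print(s['clock'],s['qpos'].round(3),s['position'].round(4),s['tool_rot'].round(3))
c=get_calibration('wrist');im=grab_frame('wrist');cv2.imwrite('pics/w2.png',im[:,:,::-1]);np.save('w2.npy',c,allow_pickle=True);print(c['xyz'],c['rotation'])
print(proj(c,[[.538,.115,.157],[.453,.151,.15]]))
p=proj(c,[[.538,.115,.157]])[0].astype(int);print(p)
x0=max(0,p[0]-130);y0=max(0,p[1]-60)
cv2.imwrite('pics/w2c.png',cv2.resize(im[y0:y0+200,x0:x0+260,::-1],None,fx=3,fy=3,interpolation=cv2.INTER_CUBIC));print(x0,y0)
E
```

```text
2.15 [-0.087  0.283 -0.324  1.796  0.1    1.079 -2.424] [0.4983 0.1172 0.2991] [-3.141e+00  1.000e-03 -4.070e-01]
[0.56414842 0.08952101 0.44059725] [ 2.85838150e+00  2.53670212e-04 -1.97746210e+00]
[[308.47536147 151.49460133]
 [310.31900948 233.96112922]]
[308 151]
178 91
```

View pics/w2c.png

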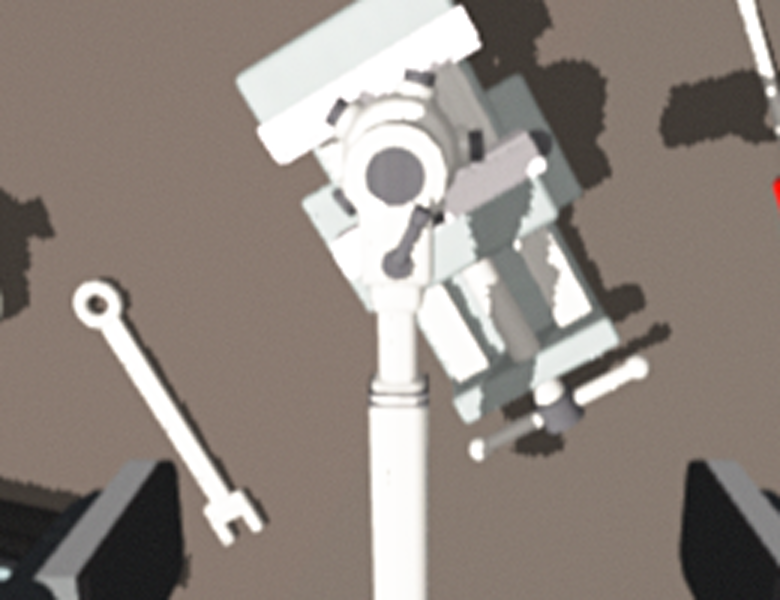

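The crop shows the ratchet head at full-image (309.7,149.7), the lever pivot at (310.7,178.3) and the tab near (320,162), on the right (+y) side. The handle runs straight down along column ~311.

```bash
python3 - <<'E'
from h import *
c=np.load('w2.npy',allow_pickle=True).item();T=get_calibration('top');S=get_calibration('scene')
print(tri([(c,(309.7,149.7)),(T,(293.25,174.25)),(S,(341.3,180.8))]))
h=onz(c,(309.7,149.7),.157);p=onz(c,(310.7,178.3),.157);t=onz(c,(320.3,162),.1625);e=onz(c,(311,291),.142)
print(h,p,t,e)
for q in(p,e):print(np.degrees(np.arctan2(*(q-h)[1::-1])),np.linalg.norm((q-h)[:2]))
a=np.radians(157)
for a in (155.5,157,158.5):
    x=np.array([np.cos(np.radians(a)),np.sin(np.radians(a))]);y=np.array([-x[1],x[0]]);print(a,(t-h)[:2]@x,(t-h)[:2]@y)
E
```

```text
(array([0.5390394 , 0.11425736, 0.15392832]), [np.float64(0.0008651026992573897), np.float64(0.0014684169079449234), np.float64(0.0021787351512103856)])
[0.53914321 0.11315077 0.157     ] [0.51208903 0.12405341 0.157     ] [0.5244157  0.10795439 0.1625    ] [0.38071498 0.18250667 0.142     ]
158.05090956830838 0.029168414234819487
156.3574038563137 0.17294434437395745
155.5 0.011246563926739506 0.010835904112437886
157 0.011526360911991372 0.010537790196179845
158.5 0.011798258305228734 0.010232454204895707
```

```bash
python3 - <<'E'
from h import *
print(delta([0.5198,0.0897,0.21],down(np.radians(66.6))).round(4))
E
```

```text
[ 0.0642  0.0375  0.1779 -0.001  -0.     -0.7483]
```

Emit:
play_rows(
  deltas=[
    [0.02,0.01,0.03,0,0,-0.07,1],
    [0.04,0.02,0.06,0,0,-0.14,1],
    [0.064,0.037,0.09,0,0,-0.21,1],
    [0.064,0.037,0.12,0,0,-0.28,1],
    [0.064,0.037,0.15,0,0,-0.35,1],
    [0.064,0.037,0.178,0,0,-0.42,1],
    [0.064,0.037,0.178,0,0,-0.49,1],
    [0.064,0.037,0.178,0,0,-0.56,1],
    [0.064,0.037,0.178,0,0,-0.63,1],
    [0.064,0.037,0.178,0,0,-0.7,1],
  ],
)

```text
clock: 3.2
position: [0.5201, 0.0839, 0.2101]
tool_rot: [-3.141, 0.0, 1.064]
force: [-0.1, 0.1, 0.5]
grip_width: 0.0004
finger_force: 0.0
```

```bash
python3 - <<'E'
from h import *
print(observe()['qpos'].round(2),delta([0.5198,0.0897,0.16],down(np.radians(66.6))).round(4))
E
```

```text
[ 0.18  0.45 -0.6   1.86  0.31  0.93 -1.07] [ 0.0099 -0.0061  0.1002 -0.0002  0.0002 -0.0469]
```

Emit:
play_rows(
  deltas=[
    [0.002,-0.002,0,0,0,-0.047,1],
    [0.002,-0.002,0.03,0,0,-0.047,1],
    [0.002,-0.002,0.06,0,0,-0.047,1],
    [0.002,-0.002,0.085,0,0,-0.047,1],
    [0.002,-0.002,0.098,0,0,-0.047,1],
    [0.002,-0.002,0.1,0,0,-0.047,1],
    [0.002,-0.002,0.1,0,0,-0.047,1],
  ],
)

```text
clock: 3.9
position: [0.52, 0.086, 0.1605]
tool_rot: [3.142, -0.0, 1.157]
force: [0.1, -0.5, -0.5]
grip_width: 0.0001
finger_force: 0.0
```

```bash
python3 - <<'E'
from h import *
print(observe()['qpos'].round(2),delta([0.5293,0.1117,0.16],down(np.radians(66.6))).round(4))
c=get_calibration('wrist');im=grab_frame('wrist');cv2.imwrite('pics/w3.png',im[:,:,::-1]);np.save('w3.npy',c,allow_pickle=True)
p=proj(c,[[.539,.114,.157]])[0].astype(int);print(p)
x0=max(0,p[0]-100);y0=max(0,p[1]-75);print(x0,y0)
cv2.imwrite('pics/w3c.png',cv2.resize(im[y0:y0+150,x0:x0+200,::-1],None,fx=4,fy=4,interpolation=cv2.INTER_CUBIC))
E
```

```text
[ 0.16  0.52 -0.59  1.9   0.38  0.83 -1.04] [ 0.0546 -0.0036  0.001   0.     -0.     -0.0026]
[331 190]
231 115
```

View pics/w3c.png

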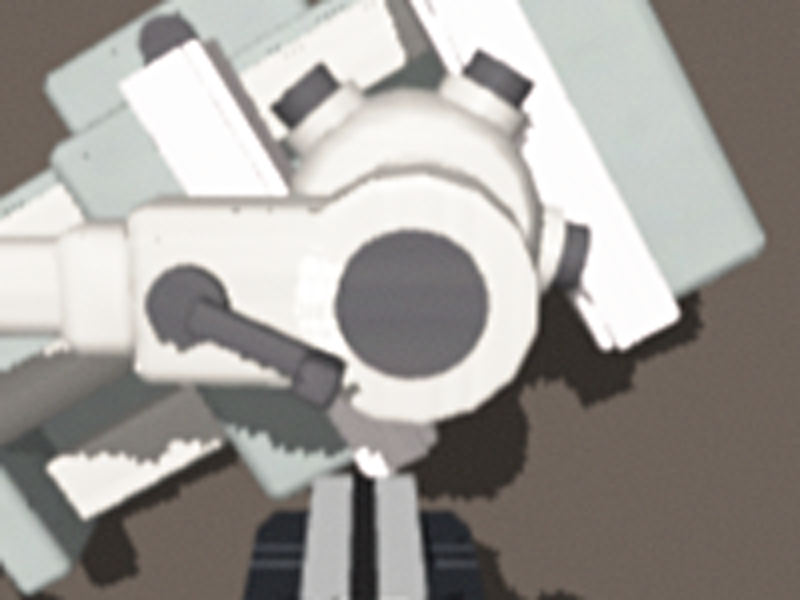

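The tab is at crop (320,380), head centre at (412,303), and the finger front is at row ~478. The gap is about 10 mm, as computed, and I need to shift 5 mm sideways so the tab is centred on the fingers.

Emit:
play_rows(
  deltas=[
    [0.0,-0.01,0.001,0,0,0,1],
    [0.01,-0.01,0.001,0,0,0,1],
    [0.018,-0.01,0.001,0,0,0,1],
    [0.024,-0.01,0.001,0,0,0,1],
    [0.03,-0.01,0.001,0,0,0,1],
    [0.036,-0.01,0.001,0,0,0,1],
    [0.042,-0.01,0.001,0,0,0,1],
    [0.048,-0.01,0.001,0,0,0,1],
    [0.054,-0.01,0.001,0,0,0,1],
    [0.054,-0.01,0.001,0,0,0,1],
  ],
)

```text
clock: 4.95
position: [0.5262, 0.113, 0.1597]
tool_rot: [-3.141, -0.0, 1.157]
force: [1.7, -3.9, 0.1]
grip_width: 0.0
finger_force: 1.6
```

```bash
python3 - <<'E'
from h import *
c=get_calibration('wrist');im=grab_frame('wrist');cv2.imwrite('pics/w4.png',im[:,:,::-1]);np.save('w4.npy',c,allow_pickle=True)
p=proj(c,[[.539,.114,.157]])[0].astype(int);print(p)
x0=max(0,p[0]-100);y0=max(0,p[1]-75);print(x0,y0)
cv2.imwrite('pics/w4c.png',cv2.resize(im[y0:y0+150,x0:x0+200,::-1],None,fx=3,fy=3,interpolation=cv2.INTER_CUBIC))
E
```

```text
[340 238]
240 163
```

View pics/w4c.png

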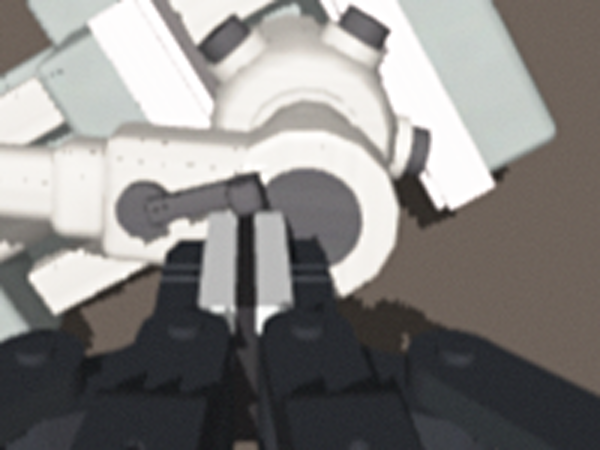

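The lever is only partway across, with its tip at crop (245,193) and pivot at (145,208). I'll compute the tab position.

```bash
python3 - <<'E'
from h import *
for f,t,h,pv in [('w3.npy',(311,210),(334,190.75),(187/4+231,305/4+115)),('w4.npy',(321.7,227.3),(310/3+240,217/3+163),(145/3+240,208/3+163))]:
    c=np.load(f,allow_pickle=True).item()
    T=onz(c,t,.1665)[:2];H=onz(c,h,.157)[:2];P=onz(c,pv,.1585)[:2]
    ax=P-H;a=np.degrees(np.arctan2(*ax[::-1]));x=ax/np.linalg.norm(ax);y=np.array([-x[1],x[0]])
    print(H.round(4),a.round(1),np.linalg.norm(ax),(T-H)@x,(T-H)@y, 'lever',np.arctan2(-(T-P)@y,-(T-P)@x))
E
```

```text
[0.5401 0.1134] 156.1 0.029714574868889614 0.011943557184502802 0.007654331782738576 lever -0.406705500433152
[0.5411 0.1151] 151.7 0.03035426720538242 0.012646252301228875 -0.007648819829380661 lever 0.40773511969416476
```

The tab measures at y ≈ -7 mm, so the lever is at 0.33–0.41. I'll push 2 mm more for margin, then back off and rise.

Emit:
play_rows(
  deltas=[
    [0.002,0,0,0,0,0,1],
    [0.004,0,0,0,0,0,1],
    [0.005,0,0,0,0,0,1],
    [0.005,0,0,0,0,0,1],
    [-0.01,0,0,0,0,0,1],
    [-0.04,0,-0.02,0,0,0,1],
    [-0.06,0,-0.06,0,0,0,1],
    [-0.06,0,-0.1,0,0,0.0,1],
    [-0.06,0,-0.1,0,0,0,0.6],
    [-0.06,0,-0.1,0,0,0,0.6],
  ],
)

```text
clock: 6.0
position: [0.514, 0.085, 0.2099]
tool_rot: [3.141, -0.0, 1.157]
force: [0.0, 0.8, -0.8]
grip_width: 0.0283
finger_force: 0.0
```

```bash
python3 - <<'E'
from h import *
print(observe()['qpos'].round(2))
c=get_calibration('wrist');im=grab_frame('wrist');cv2.imwrite('pics/w5.png',im[:,:,::-1]);np.save('w5.npy',c,allow_pickle=True)
p=proj(c,[[.539,.114,.157]])[0].astype(int);print(p)
x0=max(0,p[0]-130);y0=max(0,p[1]-75);print(x0,y0)
cv2.imwrite('pics/w5c.png',cv2.resize(im[y0:y0+150,x0:x0+200,::-1],None,fx=4,fy=4,interpolation=cv2.INTER_CUBIC))
E
```

```text
[ 0.2   0.44 -0.63  1.87  0.32  0.93 -0.99]
[336 168]
206 93
```

View pics/w5c.png

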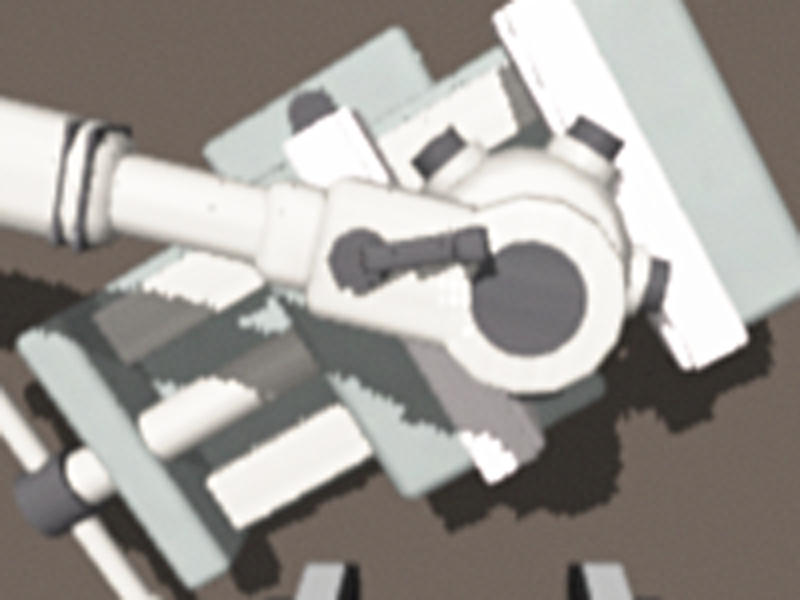

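The lever now clearly points across to the -y side (tab at crop (472,245), pivot (358,258)). The handle has freewheeled clockwise a few degrees, running through (190,203) and (0,160). I'll measure the new handle angle.

```bash
python3 - <<'E'
from h import *
c=np.load('w5.npy',allow_pickle=True).item()
q=lambda x,y:(x/4+206,y/4+93)
H=onz(c,q(527,297),.157)[:2];P=onz(c,q(358,258),.1585)[:2];T=onz(c,q(472,243),.1665)[:2];C=onz(c,q(95,184),.150)[:2];E=onz(c,q(5,162),.150)[:2]
for n,X in(('piv',P),('col',C),('hnd',E)):d=X-H;print(n,np.degrees(np.arctan2(d[1],d[0])).round(1),np.linalg.norm(d).round(4))
d=P-H;x=d/np.linalg.norm(d);y=np.array([-x[1],x[0]]);print(H,(T-H)@x,(T-H)@y,np.arctan2(-(T-P)@y,-(T-P)@x))
H=np.array([.5398,.114])
for a in (143,144,145):
  g=H+.092*np.array([np.cos(np.radians(a)),np.sin(np.radians(a))]);print(a,g,np.hypot(*g),np.degrees(np.arctan2(g[1],g[0])))
E
```

```text
piv 142.8 0.03
col 142.3 0.0781
hnd 142.4 0.0939
[0.54000761 0.11429899] 0.011886346868131874 -0.008012787733051542 0.4173120044931453
143 [0.46632553 0.16936698] 0.49612969819807 19.96075544794255
144 [0.46537044 0.16807624] 0.4947921449622913 19.858025199058122
145 [0.46443801 0.16676903] 0.49347196171978713 19.75204865076007
```

```bash
python3 - <<'E'
from h import *
print(delta([.4876,.1971,.21],down(np.radians(52.5))).round(4))
E
```

```text
[ 1.841e-01 -1.381e-01 -1.200e-03 -1.000e-04  1.000e-04  1.148e-01]
```

Emit:
play_rows(
  deltas=[
    [0.05,-0.035,0,0,0,0.04,1],
    [0.1,-0.07,0,0,0,0.08,1],
    [0.15,-0.11,0,0,0,0.115,1],
    [0.184,-0.138,0,0,0,0.115,1],
    [0.184,-0.138,0,0,0,0.115,1],
    [0.184,-0.138,0.05,0,0,0.115,1],
    [0.184,-0.138,0.1,0,0,0.115,1],
    [0.184,-0.138,0.15,0,0,0.115,1],
    [0.184,-0.138,0.15,0,0,0.115,1],
  ],
)

```text
clock: 6.95
position: [0.4863, 0.1959, 0.1318]
tool_rot: [-3.139, 0.005, 0.916]
force: [-0.9, -0.3, 1.1]
grip_width: -0.0
finger_force: 0.0
```

```bash
cat > arc.py <<'E'
from h import *
import sys
# rows that turn the tool about the bolt axis: step deg, n
def arc(step,n,c=(.5399,.1141)):
    p,T=tool(); r=T.T@(np.array([*c,p[2]])-p)
    for k in range(1,n+1):
        Q=R.from_rotvec([0,0,-step*k],degrees=True).as_matrix()
        print(np.r_[(r-Q@r)[:2]/.5,-step*k/120].round(3).tolist())
if __name__=='__main__':
    s=observe();print(s['qpos'].round(2),s['position'].round(4));arc(float(sys.argv[1]),int(sys.argv[2]))
E
python3 arc.py 5 10
```

```text
[-0.1   0.55 -0.54  1.93  0.39  0.77 -1.51] [0.4863 0.1959 0.1318]
[-0.016, -0.005, -0.042]
[-0.033, -0.008, -0.083]
[-0.05, -0.01, -0.125]
[-0.067, -0.011, -0.167]
[-0.084, -0.01, -0.208]
[-0.101, -0.007, -0.25]
[-0.118, -0.004, -0.292]
[-0.134, 0.002, -0.333]
[-0.149, 0.008, -0.375]
[-0.164, 0.017, -0.417]
```

Emit:
play_rows(
  deltas=[
    [-0.016,-0.005,0,0,0,-0.042,1],
    [-0.033,-0.008,0,0,0,-0.083,1],
    [-0.05,-0.01,0,0,0,-0.125,1],
    [-0.067,-0.011,0,0,0,-0.167,1],
    [-0.084,-0.01,0,0,0,-0.208,1],
    [-0.101,-0.007,0,0,0,-0.25,1],
    [-0.118,-0.004,0,0,0,-0.292,1],
    [-0.134,0.002,0,0,0,-0.333,1],
    [-0.149,0.008,0,0,0,-0.375,1],
    [-0.164,0.017,0,0,0,-0.417,1],
  ],
)

```text
clock: 7.95
position: [0.4446, 0.1274, 0.1357]
tool_rot: [3.141, -0.001, 1.794]
force: [-4.1, 4.3, 2.6]
grip_width: 0.0001
finger_force: 2.9
```

```bash
python3 arc.py 5.5 10
```

```text
[ 0.19  0.51 -0.78  2.08  0.52  0.76 -0.69] [0.4446 0.1274 0.1357]
[-0.018, -0.006, -0.046]
[-0.036, -0.01, -0.092]
[-0.054, -0.012, -0.138]
[-0.072, -0.012, -0.183]
[-0.091, -0.011, -0.229]
[-0.109, -0.008, -0.275]
[-0.127, -0.003, -0.321]
[-0.144, 0.003, -0.367]
[-0.161, 0.011, -0.412]
[-0.177, 0.021, -0.458]
```

Emit:
play_rows(
  deltas=[
    [-0.018,-0.006,0,0,0,-0.046,1],
    [-0.036,-0.01,0,0,0,-0.092,1],
    [-0.054,-0.012,0,0,0,-0.138,1],
    [-0.072,-0.012,0,0,0,-0.183,1],
    [-0.091,-0.011,0,0,0,-0.229,1],
    [-0.109,-0.008,0,0,0,-0.275,1],
    [-0.127,-0.003,0,0,0,-0.321,1],
    [-0.144,0.003,0,0,0,-0.367,1],
    [-0.161,0.011,0,0,0,-0.412,1],
    [-0.177,0.021,0,0,0,-0.458,1],
  ],
)

```text
clock: 8.95
position: [0.4736, 0.0419, 0.1354]
tool_rot: [-3.14, -0.001, 2.752]
force: [-5.7, 0.9, 2.4]
grip_width: -0.0
finger_force: 2.9
```

```bash
python3 arc.py 5 4; python3 -c "
from h import *
p,_=tool();print(np.degrees(np.arctan2(p[1]-.1141,p[0]-.5399))+360)
im=grab_frame('top');cv2.imwrite('pics/t6.png',im[:,:,::-1])"
```

```text
[ 0.53  0.62 -1.    2.04  0.69  0.87  0.31] [0.4736 0.0419 0.1354]
[-0.016, -0.005, -0.042]
[-0.033, -0.009, -0.083]
[-0.05, -0.011, -0.125]
[-0.067, -0.012, -0.167]
227.44111506420015
```

Emit:
play_rows(
  deltas=[
    [-0.016,-0.005,0,0,0,-0.042,1],
    [-0.033,-0.009,0,0,0,-0.083,1],
    [-0.033,-0.009,0,0,0,-0.083,1],
    [-0.033,-0.009,0,0,0,-0.083,1],
    [0.0,-0.005,0,0,0,-0.083,1],
    [0.03,0,-0.06,0,0,-0.06,1],
    [0.03,0,-0.15,0,0,0,1],
    [0.03,0,-0.25,0,0,0.06,0.5],
    [0.03,0,-0.3,0,0,0.12,0.3],
    [0.03,0,-0.3,0,0,0.19,0.3],
  ],
)

```text
clock: 10.0
position: [0.4615, 0.0494, 0.2885]
tool_rot: [3.138, 0.004, 2.342]
force: [0.1, 0.1, -0.6]
grip_width: 0.0435
finger_force: 0.0
```

```bash
python3 - <<'E'
from h import *
s=observe();print(s['position'],s['tool_rot'],s['qpos'].round(2))
a=np.radians(250);g=np.array([.5399,.1141])+.080*np.array([np.cos(a),np.sin(a)]);print(g)
print(delta([*(g-.05*np.array([np.cos(a),np.sin(a)])*0),.26],down(a-np.pi)).round(4))
E
```

```text
[0.46147349 0.04936282 0.28845367] [3.13761962 0.00449388 2.34159945] [ 0.65  0.35 -1.1   1.9   0.36  1.1   0.18]
[0.51253839 0.03892459]
[-0.0859  0.0585  0.0575  0.0029  0.0009  0.5347]
```

Emit:
play_rows(
  deltas=[
    [-0.01,0.007,0.0,0,0,0.07,0.2],
    [-0.02,0.015,0.0,0,0,0.14,0.2],
    [-0.03,0.022,0.0,0,0,0.21,0.2],
    [-0.04,0.03,0.01,0,0,0.28,0.2],
    [-0.05,0.037,0.02,0,0,0.35,0.2],
    [-0.06,0.044,0.03,0,0,0.42,0.2],
    [-0.07,0.05,0.04,0,0,0.48,0.2],
    [-0.086,0.058,0.05,0.003,0.001,0.535,0.2],
    [-0.086,0.058,0.057,0.003,0.001,0.535,0.2],
  ],
)

```text
clock: 10.9
position: [0.5117, 0.0386, 0.2565]
tool_rot: [-3.136, 0.001, 1.225]
force: [0.4, -0.3, -0.8]
grip_width: 0.0686
finger_force: 0.0
```

```bash
python3 - <<'E'
from h import *
s=observe();print(s['position'],s['tool_rot'],s['qpos'].round(2))
c=get_calibration('wrist');im=grab_frame('wrist');cv2.imwrite('pics/w7.png',im[:,:,::-1]);np.save('w7.npy',c,allow_pickle=True)
H=np.array([.5399,.1141])
hsv=cv2.cvtColor(im,cv2.COLOR_RGB2HSV);br=(hsv[:,:,2]>190)&(hsv[:,:,1]<40)
# for each distance along handle, search bright run across
for a in (238,242,246,250,254,258):
    u=np.array([np.cos(np.radians(a)),np.sin(np.radians(a))]);v=np.array([-u[1],u[0]])
    out=[]
    for r in (.06,.085,.10,.115):
        ts=np.arange(-.04,.04,.0005);P=np.array([[*(H+r*u+t*v),.151-r*.05] for t in ts]);q=proj(c,P).round().astype(int)
        ok=[(0<=x<640 and 0<=y<400 and br[y,x]) for x,y in q]
        w=ts[np.array(ok)]*1000
        out.append((len(w)/2,w.mean().round(1) if len(w) else None))
    print(a,out)
E
```

```text
[0.51170685 0.03859123 0.25652361] [-3.13645110e+00  1.08293589e-03  1.22505738e+00] [ 0.41  0.4  -0.78  1.83  0.32  1.05 -0.85]
238 [(27.0, np.float64(-14.5)), (14.5, np.float64(7.9)), (20.5, np.float64(7.5)), (27.0, np.float64(15.0))]
242 [(19.0, np.float64(-11.7)), (10.5, np.float64(-0.5)), (20.0, np.float64(0.8)), (32.0, np.float64(12.5))]
246 [(13.0, np.float64(-2.7)), (12.0, np.float64(-7.7)), (20.0, np.float64(-6.2)), (34.5, np.float64(8.4))]
250 [(12.5, np.float64(-7.0)), (15.0, np.float64(-11.7)), (21.0, np.float64(-13.7)), (37.0, np.float64(3.1))]
254 [(13.0, np.float64(-11.2)), (13.0, np.float64(-16.7)), (21.0, np.float64(-20.7)), (38.5, np.float64(-2.3))]
258 [(13.5, np.float64(-16.0)), (20.0, np.float64(-24.2)), (21.5, np.float64(-28.0)), (30.0, np.float64(-10.6))]
```

```bash
cat > grasp.py <<'E'
from h import *
def pose(a,tau,G,dz=.016):
    Rm=down(np.radians(a-180))@rot([0,np.radians(tau),0]); return np.array(G)+dz*Rm[:,2],Rm
E
python3 - <<'E'
from grasp import *
a=242.5;u=np.array([np.cos(np.radians(a)),np.sin(np.radians(a))])
G=[*(np.array([.5399,.1141])+.09*u),.149-.09*np.sin(np.radians(3.5))]
p,Rm=pose(a,3.5,G);print(p);print(delta(p,Rm).round(4))
E
```

```text
[0.49879365 0.03513544 0.12753547]
[-0.0147 -0.0189  0.257  -0.0048  0.03    0.0666]
```

Emit:
play_rows(
  deltas=[
    [-0.008,-0.01,0.03,-0.005,0.015,0.05,0.3],
    [-0.014,-0.018,0.06,-0.005,0.03,0.066,0.3],
    [-0.014,-0.018,0.1,-0.005,0.03,0.066,0.3],
    [-0.014,-0.018,0.14,-0.005,0.03,0.066,0.3],
    [-0.014,-0.018,0.15,-0.005,0.03,0.066,0.3],
    [-0.014,-0.018,0.15,-0.005,0.03,0.066,0.3],
  ],
)

```text
clock: 11.55
position: [0.4995, 0.0352, 0.1815]
tool_rot: [-3.141, -0.061, 1.093]
force: [0.3, 0.3, 0.8]
grip_width: 0.0594
finger_force: 0.0
```

```bash
python3 - <<'E'
from grasp import *
c=get_calibration('wrist');im=grab_frame('wrist');cv2.imwrite('pics/w8.png',im[:,:,::-1])
H=np.array([.5399,.1141])
hsv=cv2.cvtColor(im,cv2.COLOR_RGB2HSV);br=(hsv[:,:,2]>190)&(hsv[:,:,1]<40)
a=242.5;u=np.array([np.cos(np.radians(a)),np.sin(np.radians(a))]);v=np.array([-u[1],u[0]])
for r in (.055,.06,.065,.08,.085,.09,.095,.1):
    ts=np.arange(-.03,.03,.0005);P=np.array([[*(H+r*u+t*v),.149+(.007 if r<.075 else .009)-r*.061] for t in ts]);q=proj(c,P).round().astype(int)
    ok=np.array([(0<=x<640 and 0<=y<400 and br[y,x]) for x,y in q])
    n,l=cv2.connectedComponents(ok.astype(np.uint8)[None]);k=l[0][np.argmin(np.where(ok,abs(ts),9))]
    w=ts[l[0]==k]*1000;print(r,w.min(),w.max(),w.mean().round(1))
G=[*(H+.09*u),.149-.09*np.sin(np.radians(3.5))]
p,Rm=pose(a,3.5,G);print(delta(p,Rm).round(4),observe()['position'])
# tips of head dark disc
t=H-0*u;q=proj(c,[[*H,.157]])[0];print(q)
E
```

```text
0.055 -4.999999999999977 7.000000000000034 1.0
0.06 -4.999999999999977 6.500000000000034 0.8
0.065 -4.999999999999977 6.500000000000034 0.8
0.08 -7.99999999999998 9.500000000000036 0.8
0.085 -8.49999999999998 8.000000000000036 -0.2
0.09 -9.49999999999998 9.500000000000036 0.0
0.095 -9.49999999999998 9.500000000000036 0.0
0.1 -9.99999999999998 9.500000000000036 -0.2
[-0.0078 -0.002   0.1088  0.0002 -0.0002  0.001 ] [0.49990211 0.03520198 0.18205332]
[319.75791172  87.53312181]
```

Emit:
play_rows(
  newtons=90,
  deltas=[
    [-0.008,-0.002,0.04,0,0,0,0.35],
    [-0.008,-0.002,0.08,0,0,0,0.35],
    [-0.008,-0.002,0.1,0,0,0,0.35],
    [-0.008,-0.002,0.108,0,0,0,0.35],
    [-0.008,-0.002,0.108,0,0,0,0.5],
    [-0.008,-0.002,0.108,0,0,0,0.7],
    [-0.008,-0.002,0.108,0,0,0,1],
    [-0.008,-0.002,0.108,0,0,0,1],
    [-0.008,-0.002,0.108,0,0,0,1],
  ],
)

```text
clock: 12.5
position: [0.4993, 0.0345, 0.1277]
tool_rot: [3.14, -0.062, 1.091]
force: [3.0, -2.9, 3.2]
grip_width: 0.0205
finger_force: 88.0
```

```bash
python3 - <<'E'
from h import *
s=observe();p,T=tool();print(s['position'],s['tool_rot'],s['force'],s['moment'],s['qpos'].round(2))
print('up',(T.T@[0,0,.06]/.5).round(4))
E
```

```text
[0.49926633 0.03451133 0.12773286] [ 3.14010357 -0.06159764  1.09118118] [ 2.98294531 -2.92753986  3.22165313] [-0.38276209 -0.75308739 -0.40050862] [ 0.35  0.54 -0.67  2.02  0.44  0.69 -1.06]
up [ 0.0074  0.0002 -0.1198]
```

Emit:
play_rows(
  deltas=[
    [0.001,0,-0.01,0,0,0,1],
    [0.002,0,-0.025,0,0,0,1],
    [0.003,0,-0.04,0,0,0,1],
    [0.004,0,-0.06,0,0,0,1],
    [0.005,0,-0.08,0,0,0,1],
    [0.006,0,-0.1,0,0,0,1],
    [0.0075,0,-0.12,0,0,0,1],
    [0.01,0,-0.16,0,0,0,1],
    [0.013,0,-0.22,0,0,0,1],
    [0.013,0,-0.22,0,0,0,1],
  ],
)

```text
clock: 13.5
position: [0.4999, 0.035, 0.2409]
tool_rot: [3.137, -0.063, 1.092]
force: [0.3, -0.2, -4.8]
grip_width: 0.0207
finger_force: 89.2
```

```bash
python3 - <<'E'
from grasp import *
s=observe();p,T=tool();print(s['clock'],s['position'],s['tool_rot'],s['force'],s['moment'])
c=get_calibration('wrist');im=grab_frame('wrist');cv2.imwrite('pics/w9.png',im[:,:,::-1]);np.save('w9.npy',c,allow_pickle=True)
tip=lambda x,y,z:p+T@np.array([.09-x,-y*1.0,-.016-z])  # ratchet pt in tool (ratchet x = -tool x, z=-tool z, y = ... )
print(proj(c,[tip(0,0,.008),tip(92,0,0),tip(30e-3,0,.0095)]))
# tray plan
t=np.array([.517,-.290]);a=np.radians(12.5);u=np.array([np.cos(a),np.sin(a)])
n=t-.015*u   # grip at ratchet x=90 -> tray x=-15mm
print('notch',n,delta([*n,.20],down(a)).round(4))
E
```

```text
13.5 [0.49990257 0.03501382 0.24085128] [ 3.13717592 -0.06323275  1.091993  ] [ 0.33255096 -0.22775929 -4.83472859] [-0.28515477  0.09539982 -0.00979119]
[[ 319.64636907   65.14272879]
 [ 321.46635514 1165.22829986]
 [ 319.75282456  145.02086345]]
notch [ 0.50235556 -0.29324659] [-0.5825  0.3078  0.0428 -0.0116 -0.0283  0.4168]
```

View pics/w9.png

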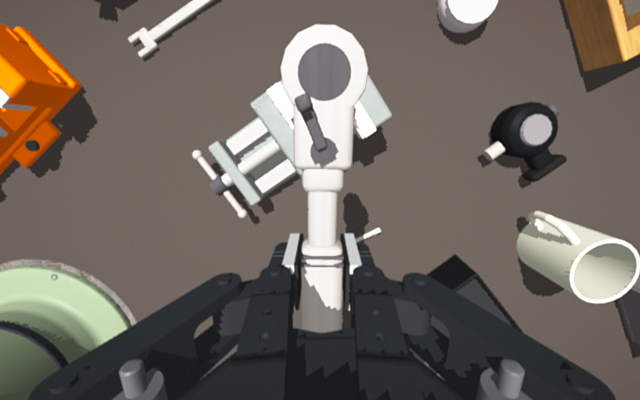

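The ratchet is held and off the bolt: head disc at (324,71), lever pivot at (321,152), lever flipped. Now I'll carry it over the tray and level it.

Emit:
play_rows(
  deltas=[
    [-0.02,0.01,0,0,0,0.02,1],
    [-0.06,0.03,0,0,-0.003,0.05,1],
    [-0.11,0.06,0,-0.002,-0.006,0.09,1],
    [-0.17,0.09,0,-0.004,-0.01,0.13,1],
    [-0.23,0.12,0,-0.005,-0.013,0.17,1],
    [-0.29,0.15,0,-0.006,-0.016,0.21,1],
    [-0.35,0.18,0,-0.007,-0.019,0.25,1],
    [-0.41,0.21,0.01,-0.008,-0.022,0.29,1],
    [-0.46,0.24,0.02,-0.01,-0.025,0.33,1],
    [-0.51,0.27,0.03,-0.011,-0.028,0.37,1],
  ],
)

```text
clock: 14.55
position: [0.4999, -0.2558, 0.2056]
tool_rot: [-3.141, 0.003, 0.309]
force: [1.1, -0.3, -4.4]
grip_width: 0.0201
finger_force: 89.0
```

```bash
python3 - <<'E'
from h import *
a=np.radians(12.6);u=np.array([np.cos(a),np.sin(a)]);n=np.array([.5175,-.290])-.015*u
print(delta([*n,.20],down(a)).round(4),observe()['qpos'].round(2))
E
```

```text
[-0.017   0.0732  0.0112 -0.0002  0.0014  0.0423] [ 0.71  0.48 -0.47  1.78  0.26  0.94 -1.13]
```

Emit:
play_rows(
  deltas=[
    [-0.006,0.024,0.003,0,0,0.014,1],
    [-0.012,0.048,0.007,0,0.001,0.028,1],
    [-0.017,0.071,0.011,0,0.001,0.042,1],
    [-0.017,0.071,0.011,0,0.001,0.042,1],
    [-0.017,0.071,0.011,0,0.001,0.042,1],
    [-0.017,0.071,0.011,0,0.001,0.042,1],
  ],
)

```text
clock: 15.15
position: [0.5045, -0.2884, 0.2016]
tool_rot: [-3.141, -0.002, 0.23]
force: [0.7, 0.0, -4.0]
grip_width: 0.0206
finger_force: 89.2
```

```bash
python3 - <<'E'
from h import *
s=observe();p,T=tool();print(s['clock'],p,s['tool_rot'])
c=get_calibration('wrist');im=grab_frame('wrist');cv2.imwrite('pics/w10.png',im[:,:,::-1]);np.save('w10.npy',c,allow_pickle=True);np.save('w10p.npy',np.r_[p,s['tool_rot']])
hsv=cv2.cvtColor(im,cv2.COLOR_RGB2HSV);br=((hsv[:,:,2]>150)&(hsv[:,:,1]<50)).astype(np.uint8)
# bright runs per row
for y in list(range(16,120,6))+list(range(120,300,10)):
    r=np.flatnonzero(br[y,230:420])+230
    seg=np.split(r,np.flatnonzero(np.diff(r)>1)+1) if len(r) else []
    print(y,[(int(q[0]),int(q[-1])) for q in seg if len(q)>2])
E
```

```text
15.15 [ 0.50454879 -0.28837516  0.20160109] [-3.14123296e+00 -1.65619296e-03  2.29865168e-01]
16 []
22 []
28 [(306, 342)]
34 [(296, 352)]
40 [(291, 356)]
46 [(286, 314), (335, 361)]
52 [(284, 305), (343, 364)]
58 [(282, 301), (310, 315), (347, 365)]
64 [(238, 252), (281, 299), (310, 313), (349, 367)]
70 [(232, 241), (249, 258), (280, 298), (309, 316), (350, 367)]
76 [(231, 236), (255, 261), (281, 298), (311, 316), (350, 366)]
82 [(231, 236), (256, 261), (282, 300), (311, 315), (348, 366)]
88 [(232, 240), (253, 260), (283, 303), (311, 316), (345, 365)]
94 [(238, 256), (286, 304), (310, 312), (339, 361)]
100 [(290, 295), (297, 305), (311, 358), (394, 414)]
106 [(293, 296), (314, 353), (394, 413)]
112 [(293, 301), (315, 353), (393, 413)]
118 [(293, 304), (306, 309), (318, 353), (398, 410)]
120 [(293, 305), (307, 310), (319, 353), (398, 410)]
130 [(242, 256), (293, 309), (323, 352), (397, 409)]
140 [(237, 241), (258, 262), (294, 312), (330, 352), (398, 406)]
150 [(241, 259), (293, 311), (337, 351), (397, 405)]
160 [(294, 315), (331, 351), (395, 404)]
170 [(302, 361), (395, 403)]
180 [(249, 254), (301, 360), (391, 393), (395, 402)]
190 [(242, 245), (259, 263), (302, 360), (390, 392), (394, 401)]
200 [(248, 258), (302, 359), (389, 391), (393, 400)]
210 [(307, 336), (391, 399)]
220 [(307, 336), (391, 398)]
230 [(246, 249), (260, 263), (307, 335), (390, 397)]
240 [(289, 297), (305, 335), (346, 354), (389, 396)]
250 [(286, 295), (301, 341), (348, 357), (388, 395)]
260 [(250, 263), (283, 289), (308, 321), (350, 359), (387, 394)]
270 [(253, 261), (291, 293), (302, 340), (350, 353), (387, 394)]
280 [(303, 340)]
290 [(302, 340)]
```

```bash
python3 - <<'E'
from h import *
c=np.load('w10.npy',allow_pickle=True).item();c1=np.load('w1.npy',allow_pickle=True).item()
d=np.load('w10p.npy');p=d[:3];T=rot(d[3:])
im=cv2.imread('pics/w10.png');im1=cv2.imread('pics/w1.png')
# ratchet head: top surface circle fit from row edges
E=[(306,28),(342,28),(296,34),(352,34),(291,40),(356,40),(282,58),(365,58),(280,70),(367,70),(282,82),(366,82),(286,94),(361,94)]
E=np.array(E,float);s=least_squares(lambda v:np.hypot(*(E-v[:2]).T)-v[2],[323,70,43]).x;print('circ',s.round(2))
q=(np.array([*(onz(c,s[:2],.2256))])-c['xyz'])@rot(c['rotation']);print('depth pred',q[2],'from radius',281.7*.0175/s[2])
h=onz(c,s[:2],.2256);g=onz(c,(321.3,285),.2266)
print('head',h,'in tool',T.T@(h-p),'handle pt',T.T@(g-p),'pivot?')
# sockets: ring centroids by bright blobs
def blobs(im,x0,x1,z,c):
    hs=cv2.cvtColor(im,cv2.COLOR_BGR2HSV);b=((hs[:,:,2]>110)&(hs[:,:,1]<50)).astype(np.uint8);m=np.zeros_like(b);m[:300,x0:x1]=b[:300,x0:x1]
    cs,_=cv2.findContours(m,cv2.RETR_EXTERNAL,cv2.CHAIN_APPROX_NONE)
    out=[]
    for k in cs:
        (x,y),r=cv2.minEnclosingCircle(k)
        if r>4: out.append((round(x,1),round(y,1),round(r,1),onz(c,(x,y),z).round(4)))
    return sorted(out,key=lambda o:o[1])
for o in blobs(im1,256,296,.064,c1):print('w1',o)
for o in blobs(im,225,272,.064,c):print('w10',o)
E
```

```text
circ [323.66  68.97  44.08]
depth pred 0.10820378055819797 from radius 0.11182640107687854
head [ 0.59140151 -0.26881815  0.2256    ] in tool [ 0.08906386  0.00073789 -0.0238517 ] handle pt [-0.0051157  -0.00016845 -0.02500735] pivot?
w1 (271.6, 42.9, 14.2, array([ 0.5895, -0.1961,  0.064 ]))
w1 (273.5, 93.5, 11.5, array([ 0.535 , -0.2078,  0.064 ]))
w1 (276.2, 134.9, 9.4, array([ 0.4867, -0.2196,  0.064 ]))
w1 (277.6, 168.7, 7.7, array([ 0.444 , -0.2289,  0.064 ]))
w1 (278.9, 197.8, 6.9, array([ 0.405 , -0.2377,  0.064 ]))
w10 (248.0, 13.0, 26.4, array([ 0.6437, -0.1901,  0.064 ]))
w10 (248.0, 95.5, 64.7, array([ 0.5769, -0.2007,  0.064 ]))
w10 (252.3, 190.5, 11.6, array([ 0.4871, -0.2194,  0.064 ]))
w10 (255.5, 229.5, 10.1, array([ 0.4454, -0.2298,  0.064 ]))
w10 (225.5, 258.0, 14.0, array([ 0.4046, -0.2032,  0.064 ]))
w10 (257.0, 262.9, 9.1, array([ 0.4065, -0.2379,  0.064 ]))
```

Emit:
play_rows(
  deltas=[
    [-0.004,0.008,0.0,0,0,0,1],
    [-0.004,0.008,0.05,0,0.001,0,1],
    [-0.004,0.008,0.1,0,0.001,0,1],
    [-0.004,0.008,0.15,0,0.001,0,1],
    [-0.004,0.008,0.2,0,0.001,0,1],
    [-0.004,0.008,0.225,0,0.001,0,1],
    [-0.004,0.008,0.225,0,0.001,0,1],
    [-0.004,0.008,0.225,0,0.001,0,1],
  ],
)

```text
clock: 16.0
position: [0.504, -0.2936, 0.0897]
tool_rot: [3.141, -0.004, 0.229]
force: [0.4, -1.0, -3.7]
grip_width: 0.0202
finger_force: 89.1
```

```bash
python3 - <<'E'
from h import *
s=observe();p,T=tool();print(s['clock'],p,s['tool_rot'],s['force'])
hd=p+T@np.array([.0897,.0008,-.016]);u=np.array([.9755,.2198]);v=np.array([-.2198,.9755])
print('head along,across err',hd[:2]@u-.516,hd[:2]@v+.3963,hd[2]-.038)
im=grab_frame('wrist');cv2.imwrite('pics/w11.png',im[:,:,::-1]);c=get_calibration('wrist')
S=grab_frame('scene');cv2.imwrite('pics/s11.png',S[:,:,::-1])
# pocket wall: brightness profile left/right of head at head row, and ahead
q=proj(c,[hd+[0,0,.008]])[0];print(q)
g=cv2.cvtColor(im,cv2.COLOR_RGB2GRAY).astype(int);y=int(q[1])
print('row',y,g[y,int(q[0])-75:int(q[0])-35].tolist(),g[y,int(q[0])+35:int(q[0])+75].tolist())
y=200;print('neckrow',g[y,285:360].tolist())
E
```

```text
16.0 [ 0.50395934 -0.29357676  0.08972772] [ 3.14131327 -0.00411726  0.22868111] [ 0.40503875 -0.97524646 -3.68872787]
head along,across err 0.000716974444578411 -0.001016926727309131 0.0680971254105043
[323.31396416  67.51544946]
row 67 [108, 106, 107, 107, 106, 107, 105, 107, 106, 105, 108, 105, 106, 106, 104, 104, 103, 106, 103, 104, 102, 105, 103, 104, 105, 103, 101, 104, 101, 102, 99, 100, 180, 255, 255, 253, 253, 253, 253, 253] [247, 248, 248, 247, 248, 247, 246, 245, 241, 186, 106, 81, 84, 85, 86, 86, 86, 84, 81, 83, 82, 84, 84, 83, 83, 85, 85, 83, 84, 83, 85, 84, 81, 83, 82, 82, 80, 82, 84, 81]
neckrow [174, 188, 185, 185, 182, 182, 184, 185, 183, 183, 185, 185, 184, 184, 183, 183, 183, 182, 182, 182, 183, 182, 197, 231, 245, 247, 248, 248, 248, 248, 248, 249, 249, 249, 249, 248, 247, 245, 245, 244, 245, 244, 245, 245, 244, 238, 231, 222, 206, 191, 174, 146, 143, 176, 184, 184, 180, 183, 182, 180, 182, 182, 182, 182, 182, 180, 183, 180, 182, 181, 183, 181, 182, 182, 183]
```

```bash
python3 - <<'E'
from h import *
c=get_calibration('wrist');im=cv2.imread('pics/w11.png');g=cv2.GaussianBlur(cv2.cvtColor(im,cv2.COLOR_BGR2GRAY),(3,3),0).astype(int)
u=np.array([.9755,.2198]);v=np.array([-.2198,.9755])
P=lambda x,y,z:proj(c,[[*((.441+x)*u+(-.3963+y)*v),z]])[0].round(1)
for n,a in dict(FL=(.01,.04),FR=(.01,-.04),BL=(-.044,.04),BR=(-.044,-.04)).items():print(n,P(*a,.03),P(*a,.056))
for y in (190,200,210):
    d=np.diff(g[y]);k=np.flatnonzero(abs(d)>14);print(y,[(int(i),int(d[i])) for i in k if 180<i<460])
for x in (270,280,285,355,365,375):
    d=np.diff(g[:,x]);k=np.flatnonzero(abs(d)>14);print('col',x,[(int(i),int(d[i])) for i in k if 120<i<300])
E
```

```text
FL [265.8 184. ] [258.2 193.1]
FR [374.5 184.7] [381.8 193.9]
BL [269.1 250.8] [262.5 267.7]
BR [370.5 251.4] [376.8 268.4]
190 [(302, 34), (303, 42), (304, 28), (337, -15), (338, -19), (339, -25), (340, -27), (341, -18), (374, 16), (424, 15), (425, 41), (426, 52), (427, 36), (428, 17), (445, -32), (446, -53), (447, -47), (448, -20)]
200 [(258, -17), (259, -18), (283, 28), (284, 40), (285, 24), (306, 16), (307, 24), (308, 16), (333, -16), (334, -20), (335, -19), (337, 18), (360, -32), (361, -35), (362, -16), (423, 18), (424, 47), (425, 53), (426, 31), (443, -17), (444, -40), (445, -55), (446, -38)]
210 [(259, -21), (260, -15), (284, 30), (285, 42), (286, 20), (307, 19), (308, 15), (333, -17), (334, -20), (335, -15), (337, 18), (360, -25), (361, -39), (362, -24), (422, 25), (423, 50), (424, 49), (425, 29), (442, -25), (443, -46), (444, -52), (445, -29)]
col 270 []
col 280 [(242, -17)]
col 285 [(189, 21), (190, 43), (191, 33), (193, -20), (194, -24), (206, -25), (207, -23), (212, 15), (218, -17), (219, -31), (220, -20), (226, 15), (230, -18), (231, -25), (232, -18), (241, -25), (242, -40), (243, -21), (265, -27), (266, -32), (267, -17)]
col 355 [(190, 37), (191, 53), (192, 37), (216, -32), (217, -35), (218, -17), (263, 29), (264, 43), (265, 15), (266, -39), (267, -75), (268, -64), (269, -26)]
col 365 [(191, 20), (192, 15), (243, -16), (244, -16), (271, 15)]
col 375 []
```

Emit:
play_rows(
  deltas=[
    [0.002,-0.002,0.01,0,0,0,1],
    [0.002,-0.002,0.025,0,0,0,1],
    [0.002,-0.002,0.04,0,0,0,1],
    [0.002,-0.002,0.055,0,0,0,1],
    [0.002,-0.002,0.067,0,0,0,1],
    [0.002,-0.002,0.077,0,0,0,1],
    [0.002,-0.002,0.085,0,0,0,1],
    [0.002,-0.002,0.085,0,0,0,1],
  ],
)

```text
clock: 16.9
position: [0.5042, -0.2921, 0.0459]
tool_rot: [-3.141, -0.003, 0.229]
force: [-0.0, -0.4, -3.3]
grip_width: 0.0201
finger_force: 89.1
```

Emit:
play_rows(
  deltas=[
    [0,0,0.004,0,0,0,1],
    [0,0,0.008,0,0,0,1],
    [0,0,0.012,0,0,0,1],
    [0,0,0.015,0,0,0,1],
    [0,0,0.018,0,0,0,1],
    [0,0,0.018,0,0,0,1],
  ],
)

```text
clock: 17.5
position: [0.5045, -0.2922, 0.0379]
tool_rot: [3.141, -0.003, 0.228]
force: [-2.2, 1.1, 8.4]
grip_width: 0.0203
finger_force: 91.1
```

Emit:
play_rows(
  newtons=20,
  deltas=[
    [0,0,0.014,0,0,0,0.7],
    [0,0,0.014,0,0,0,0.62],
    [0,0,0.014,0,0,0,0.58],
    [0,0,0.014,0,0,0,0.58],
    [0,0,-0.02,0,0,0,0.58],
    [0,0,-0.06,0,0,0,0.58],
    [0,0,-0.12,0,0,0,0.58],
    [0,0,-0.2,0,0,0,0.58],
    [0,0,-0.3,0,0,0,0.58],
    [0,0,-0.32,0,0,0,0.58],
  ],
)

```text
clock: 18.5
position: [0.5058, -0.293, 0.2027]
tool_rot: [3.137, -0.009, 0.228]
force: [0.4, -0.2, 0.2]
grip_width: 0.0359
finger_force: 0.0
```

```bash
python3 - <<'E'
from h import *
s=observe();p,T=tool();print(s['clock'],p)
c=get_calibration('wrist');im=grab_frame('wrist');cv2.imwrite('pics/w12.png',im[:,:,::-1]);np.save('w12.npy',c,allow_pickle=True)
Sc=get_calibration('scene');S=grab_frame('scene');cv2.imwrite('pics/s12.png',S[:,:,::-1])
g=cv2.cvtColor(im,cv2.COLOR_RGB2GRAY)
u=np.array([.9755,.2198]);v=np.array([-.2198,.9755])
W=lambda x,y,z:[*((.4427+x)*u+(-.3963+y)*v),z]
# transverse bright profile at assumed stow top heights
for x,z in [(.092,.06),(.075,.06),(.06,.06),(.015,.059),(-.02,.061),(-.05,.061),(-.08,.061),(-.11,.061)]:
    ts=np.arange(-.03,.03,.0005);q=proj(c,[W(x,t,z) for t in ts]);val=cv2.remap(g,q[:,0].astype(np.float32)[None],q[:,1].astype(np.float32)[None],cv2.INTER_LINEAR)[0]
    b=ts[val>195]*1000;print(x,'row',q[60].round(),(b.min(),b.max(),b.mean().round(1)) if len(b) else val[::8])
# longitudinal
xs=np.arange(-.15,.12,.0005);q=proj(c,[W(x,0.009,.06) for x in xs]);val=cv2.remap(g,q[:,0].astype(np.float32)[None],q[:,1].astype(np.float32)[None],cv2.INTER_LINEAR)[0]
b=xs[val>200]*1000;print('y=9 line bright x',b.min(),b.max())
q=proj(c,[W(x,0.,.06) for x in xs]);val=cv2.remap(g,q[:,0].astype(np.float32)[None],q[:,1].astype(np.float32)[None],cv2.INTER_LINEAR)[0]
b=xs[val>200]*1000;print('y=0',b.min(),b.max())
E
```

```text
18.5 [ 0.50578888 -0.29304755  0.20274438]
0.092 row [321.  80.] [120 118 120 125  94 124 115 128 108 131 125  89 132 134 133]
0.075 row [321.  99.] (np.float64(-16.999999999999986), np.float64(17.500000000000043), np.float64(0.3))
0.06 row [321. 115.] (np.float64(-11.999999999999982), np.float64(13.000000000000039), np.float64(-1.3))
0.015 row [320. 161.] (np.float64(-5.999999999999978), np.float64(7.500000000000035), np.float64(0.8))
-0.02 row [320. 195.] (np.float64(-30.0), np.float64(24.50000000000005), np.float64(1.1))
-0.05 row [320. 222.] (np.float64(-9.49999999999998), np.float64(11.000000000000037), np.float64(0.8))
-0.08 row [320. 248.] (np.float64(-9.49999999999998), np.float64(11.000000000000037), np.float64(0.8))
-0.11 row [320. 272.] (np.float64(-9.49999999999998), np.float64(11.000000000000037), np.float64(0.8))
y=9 line bright x -118.49999999999997 88.00000000000021
y=0 -121.99999999999997 90.50000000000021
```

```bash
python3 - <<'E'
from h import *
u=np.array([.9755,.2198]);v=np.array([-.2198,.9755])
W=lambda x,y,z:[*((.4427+x)*u+(-.3963+y)*v),z]
for x,z in((.082,.068),(-.075,.068)):print(delta(W(x,.001,z),down(np.radians(12.7))).round(4))
E
```

```text
[ 0.1918 -0.0022  0.2644  0.0013 -0.003   0.0031]
[-0.1222 -0.0043  0.2624  0.0013 -0.003   0.0031]
```

Placement in plan is within about 1 mm. To check the height, I'll feel the head and then the handle top with the shut fingers.

Emit:
play_rows(
  deltas=[
    [0.05,0,0.03,0.001,-0.003,0.003,1],
    [0.12,-0.002,0.08,0.001,-0.003,0.003,1],
    [0.191,-0.002,0.14,0.001,-0.003,0.003,1],
    [0.191,-0.002,0.21,0.001,-0.003,0.003,1],
    [0.191,-0.002,0.25,0.001,-0.003,0.003,1],
    [0.191,-0.002,0.266,0.001,-0.003,0.003,1],
    [0.191,-0.002,0.272,0.001,-0.003,0.003,1],
    [0.191,-0.002,0.276,0.001,-0.003,0.003,1],
    [0.191,-0.002,0.28,0.001,-0.003,0.003,1],
    [0.191,-0.002,0.28,0.001,-0.003,0.003,1],
  ],
)

```text
clock: 19.6
position: [0.5977, -0.2698, 0.0588]
tool_rot: [-3.14, 0.001, 0.222]
force: [0.0, -1.2, -1.2]
grip_width: -0.0002
finger_force: 0.0
```

Emit:
play_rows(
  deltas=[
    [0,0,-0.04,0,0,0,1],
    [-0.05,0,-0.06,0,0,0,1],
    [-0.14,-0.001,-0.06,0,0,0,1],
    [-0.23,-0.002,-0.06,0,0,0,1],
    [-0.314,-0.002,-0.05,0,0,0,1],
    [-0.314,-0.002,-0.01,0,0,0,1],
    [-0.314,-0.002,-0.006,0,0,0,1],
    [-0.314,-0.002,-0.003,0,0,0,1],
    [-0.314,-0.002,0,0,0,0,1],
    [-0.314,-0.002,0,0,0,0,1],
  ],
)

```text
clock: 20.6
position: [0.4402, -0.3058, 0.0617]
tool_rot: [3.141, 0.01, 0.219]
force: [-41.9, 1.2, 88.4]
grip_width: -0.0002
finger_force: 44.0
```

Emit:
play_rows(
  deltas=[
    [-0.314,-0.002,-0.02,0,0,0,1],
  ],
)

```text
clock: 20.7
position: [0.3994, -0.3135, 0.0635]
tool_rot: [3.141, -0.002, 0.226]
force: [0.3, -1.2, -0.2]
grip_width: -0.0002
finger_force: 0.0
```

Emit:
play_rows(
  deltas=[
    [0,0,-0.06,0,0,0,1],
    [0,0,-0.14,0,0,0,1],
    [0.05,0,-0.22,0,0,0,1],
    [0.12,0,-0.28,0,0,0,1],
    [0.19,0,-0.28,0,0,0,1],
    [0.2,0,-0.28,0,0,0,1],
    [0.2,0,-0.28,0,0,0,1],
  ],
)

```text
clock: 21.4
position: [0.4939, -0.2914, 0.2015]
tool_rot: [-3.139, 0.002, 0.224]
force: [-0.3, -0.6, -0.2]
grip_width: 0.0004
finger_force: 0.0
```

```bash
cat > chk.py <<'E'
from h import *
import sys
s=observe();p,T=tool();print(s['clock'],p,s['force'])
c=get_calibration('wrist');im=grab_frame('wrist');cv2.imwrite(f'pics/{sys.argv[1]}.png',im[:,:,::-1])
g=cv2.cvtColor(im,cv2.COLOR_RGB2GRAY)
u=np.array([.9755,.2198]);v=np.array([-.2198,.9755])
W=lambda x,y,z:[*((.4427+x)*u+(-.3963+y)*v),z]
def val(P):
    q=proj(c,P).astype(np.float32);return cv2.remap(g,q[:,:1].T.copy(),q[:,1:].T.copy(),cv2.INTER_LINEAR)[0]
ts=np.arange(-.03,.03,.0005)
for x,z in [(.075,.06),(.015,.059),(-.05,.061),(-.08,.061),(-.11,.061)]:
    b=ts[val([W(x,t,z) for t in ts])>195]*1000;print(x,b.min() if len(b) else None,b.max() if len(b) else None)
xs=np.arange(-.15,.12,.0005);
for y in(0,.009):
    b=xs[val([W(x,y,.06) for x in xs])>200]*1000;print('along',y,b.min(),b.max())
E
python3 chk.py w13
```

```text
21.4 [ 0.49387335 -0.29141426  0.20147253] [-0.25989425 -0.615375   -0.2418996 ]
0.075 -16.999999999999986 17.500000000000043
0.015 -5.499999999999977 7.500000000000035
-0.05 -8.49999999999998 12.000000000000039
-0.08 -8.49999999999998 16.000000000000043
-0.11 None None
along 0 -76.99999999999993 90.50000000000021
along 0.009 -77.49999999999993 87.50000000000021
```

Emit:
play_rows(
  deltas=[
    [-0.03,0.06,0,0,0,0,1],
    [-0.07,0.13,0,0,0,0,1],
    [-0.1,0.2,0,0,0,0,1],
    [-0.1,0.24,0,0,0,0,1],
    [-0.1,0.24,0,0,0,0,1],
    [-0.1,0.24,0,0,0,0,1],
  ],
)

```text
clock: 22.05
position: [0.4696, -0.4203, 0.2008]
tool_rot: [-3.139, 0.003, 0.221]
force: [-0.4, 0.2, -0.4]
grip_width: -0.0
finger_force: 0.0
```

```bash
python3 chk.py w14
```

```text
22.05 [ 0.46963407 -0.42030537  0.20081086] [-0.37154637  0.19153648 -0.39355233]
0.075 -17.49999999999999 15.50000000000004
0.015 -6.499999999999978 5.000000000000032
-0.05 -9.49999999999998 9.500000000000036
-0.08 -8.99999999999998 10.500000000000037
-0.11 -8.49999999999998 10.500000000000037
along 0 -121.49999999999997 89.00000000000021
along 0.009 -120.49999999999997 86.50000000000021
```

```bash
python3 -c "
from workcell import *
print(job_done())"
```

```text
the job is handed in; nothing more can be done
None
```

I flipped the lever to loosening (measured about +0.42 rad), swung the handle about 100° anticlockwise (at least 75° on the bolt after idle travel, not read directly), and laid the ratchet in the tray cutout within about 2 mm, seated as far as I could measure; a height check pressed the handle with 88 N before I backed off. It is released and handed in.

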